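Snap the saw's control board onto its standoffs

TASK

Refit the control board in the saw's open control box: lift it off the mat by its heat sink, set it over the four snap standoffs with its heat-sink end towards the louvred end wall, then press it down at its bare ends, without letting it tip up, until all four standoffs have clicked through and it lies flat on their shoulders. The plate that carries the standoffs floats on soft rubber buffers: press firmly but with feeling, and never more than about 25 N, or the plate knocks on the bottom and the board cracks. Let go when it is home, and leave the tools and the parts tray beside it where they are.

Things in the scene. Friction and masses are not known exactly. Their poses are not given: they have to be found in the camera images.
- board: Loose green circuit board, 110 x 180 mm (x by y), 2.2 mm thick, 0.2 to 0.3 kg, face up on the mat. Origin: middle of its underside; +y points to its heat-sink end, +z up. Both ends are bare beyond |y| = 60 mm, free to press on between the holes. Relays and capacitors up to 18 mm high stand at y = -53 to -36 mm; transistors 12 mm high at y = 33 to 39, |x| < 30 mm.
- heat_sink (a point): Middle of the top face of the board's finned aluminium heat sink, 31 mm above the board's underside, at board y = 18 mm. The sink is 66 mm (x) by 30 mm (y) and 29 mm high and is the grip: pinch it across its 30 mm, along the board's y. Axes as the board's.
- pad_sink_end (a point): Bare spot on the board's upper face at its heat-sink end, midway between holes 1 and 2 (board x = 0, y = 79 mm, z = 2.2 mm): pressing here loads those two standoffs alike.
- pad_far_end (a point): The same spot at the board's other end, midway between holes 3 and 4 (board x = 0, y = -79 mm, z = 2.2 mm).
- hole_1 (a point): Centre of the board's round 11 mm hole 1 on its underside (board x = -44, y = 79 mm). It belongs on seat_1.
- hole_2 (a point): Centre of the board's round 11 mm hole 2 on its underside (board x = 44, y = 79 mm). It belongs on seat_2.
- hole_3 (a point): Centre of the board's round 11 mm hole 3 on its underside (board x = -44, y = -79 mm). It belongs on seat_3.
- hole_4 (a point): Centre of the board's round 11 mm hole 4 on its underside (board x = 44, y = -79 mm). It belongs on seat_4.
- control_box: Open control box, fixed: grey sheet pan 150 x 260 mm (x by y), walls 36 mm high, 2.5 mm thick. Origin: middle of its underside; +y points to the louvred end wall (a row of dark upright slots); the other end wall has three black plugs and, inside, a terminal strip 15.5 mm high. In it floats an aluminium mounting plate with four white standoffs at the pitch of the board's holes (88 x 158 mm).
- mount_plate (a joint): How far the mounting plate is pushed down on its rubber buffers (m): 0 unloaded, about 0.001 under the board's weight, 1 mm more for each 2.5 N pressed, rigid stop at 0.0125 m. The seats sink with it, so an end pressed to its resting height has not yet clicked.
- seat_mid (a point): Middle of the four standoffs at shoulder height (box y = 14 mm): the board's origin belongs here. Axes as the box's. Set on the tapered heads the board rests 6 to 7 mm higher. Pressed, the sprung barbs give way at 6 to 10 N per standoff, 13 to 20 N for one end, twice that for all four at once; then that end drops under the barbs and bottoms, held with about 1 mm of play.
- seat_1 (a point): Centre of the flat shoulder of standoff 1, 19 mm wide, 28.5 mm above the worktop when unloaded (box x = -44, y = 93 mm). On it stands a split, barbed head 11 mm high: tip 6 mm across, barbs 14.4 mm across 3.9 mm above the shoulder, neck 8.6 mm; seated, it stands 9 mm proud of the board.
- seat_2 (a point): Centre of the flat shoulder of standoff 2, 19 mm wide, 28.5 mm above the worktop when unloaded (box x = 44, y = 93 mm). On it stands a split, barbed head 11 mm high: tip 6 mm across, barbs 14.4 mm across 3.9 mm above the shoulder, neck 8.6 mm; seated, it stands 9 mm proud of the board.
- seat_3 (a point): Centre of the flat shoulder of standoff 3, 19 mm wide, 28.5 mm above the worktop when unloaded (box x = -44, y = -65 mm). On it stands a split, barbed head 11 mm high: tip 6 mm across, barbs 14.4 mm across 3.9 mm above the shoulder, neck 8.6 mm; seated, it stands 9 mm proud of the board.
- seat_4 (a point): Centre of the flat shoulder of standoff 4, 19 mm wide, 28.5 mm above the worktop when unloaded (box x = 44, y = -65 mm). On it stands a split, barbed head 11 mm high: tip 6 mm across, barbs 14.4 mm across 3.9 mm above the shoulder, neck 8.6 mm; seated, it stands 9 mm proud of the board.
- mat: Flat blue antistatic mat, 240 x 150 x 3 mm (x by y), fixed; the board starts on it. Origin: middle of its underside.
- spanner: Loose steel double open-end spanner, 158 x 39 x 8 mm, long along its x; bystander. Origin: middle of its underside.
- caliper: Loose steel sliding caliper, 74 x 200 x 12 mm, long along its y; bystander. Origin: middle of its underside.
- knob: Loose black star knob, 46 mm across, 28 mm high; bystander. Origin: middle of its underside.
- tray: Black parts tray, 110 x 170 x 30 mm, with two bolts and two nuts in it; bystander. Origin: middle of its underside.
There are look-alikes about, which are no part of the job. Leave any red look-alike of the board alone.

How it is judged (in metres and radians):
On the way, in this order (a step that is already met when the one before it is completed fails the run):
1. the board lies over all four standoffs, the right way round, not yet home (horizontal distance between hole_1 and seat_1 below 0.004 m and horizontal distance between hole_2 and seat_2 below 0.004 m and horizontal distance between hole_3 and seat_3 below 0.004 m and horizontal distance between hole_4 and seat_4 below 0.004 m and z of board in the frame of seat_mid below 0.0125 m), for 0.1 s.
2. all four standoffs have clicked through: the board is down on every shoulder (z of hole_1 in the frame of seat_1 below 0.0016 m and z of hole_2 in the frame of seat_2 below 0.0016 m and z of hole_3 in the frame of seat_3 below 0.0016 m and z of hole_4 in the frame of seat_4 below 0.0016 m and horizontal distance between hole_1 and seat_1 below 0.004 m and horizontal distance between hole_2 and seat_2 below 0.004 m and horizontal distance between hole_3 and seat_3 below 0.004 m and horizontal distance between hole_4 and seat_4 below 0.004 m), for 0.2 s.
At the end, for the whole second after the job is handed in: At all four holes the board's underside is less than 1.6 mm above the standoff's shoulder (under the barbs) and each hole is within 4 mm of its own standoff, heat-sink end at the louvred wall; the board is released and at rest (all of step 2 and contact force between the fingers and board below 0.1 N and linear speed of board below 0.02 m/s and angular speed of board below 0.1 rad/s); the robot touches nothing.
It fails at once if the mounting plate is pushed down almost to its stop, more than 11.6 mm (a load of about 26 N), which cracks the board (value of joint mount_plate above 0.0116 m).
It fails at once if the board is askew on the standoffs: tipped more than 8 degrees while over them (horizontal distance between board and seat_mid below 0.03 m and z of board in the frame of seat_mid below 0.016 m and angle between board's own z axis and vertical above 0.14 rad).
It fails at once if the spanner, caliper, star knob or parts tray is pushed more than 2 cm from its place (distance of any of spanner, caliper, knob, tray from where it was at the start of the episode above 0.02 m).
It also fails if it takes over 51 s, if anything falls off the work surface, if the arm or the gripper's body presses on something with over 40 N, if the wrist force passes 120 N, or if a joint passes its speed limit or range.

ROBOT

A 6-joint arm with a two-finger parallel gripper is mounted at the origin on a cart in front of the work surface, level with it; the furniture and walls round the work are solid. World frame = base frame: x ahead of the robot, y to its left, z up, the work surface at z = 0. Lengths are in mm, angles in rad, forces in N, time in s.
With the tool pointing down it reaches from about 325 to 875 mm from the base axis. Payload 4.4 kg.
Tool frame: the origin (TCP) lies on the centre line of the jaws, within the pads' length; the fingertips stand ahead of it and the grasp point (between the pads) lies 6 mm ahead of it (ctrl.tcp_to_tips is the z of the fingertips in the tool frame, in mm); z points along the fingers, y is the direction in which the jaws open and shut (so a half turn about z gives the same grasp; the last joint's range is limited). The gripper opens to 85 mm and grips with 20 to 120 N. Pads are 22 mm wide; open, the fingers measure 114 mm over their backs; the gripper's body (76 mm by 85 mm) begins 54 mm behind the grasp point. The pads swing forward as they close: fully open they stand 13 mm farther back than shut.
Start: joints at [0.955, 0.207, 1.542, -0, 1.393, -0.15], TCP at [258.264, 513.739, 256.282] pointing down, gripper open.
Joint ranges: [-2.73, 2.73], [-0.86, 2.22], [0.23, 2.46], [-1.11, 4.25], [0.08, 2.63], [-2.82, 2.82]. Speed limits (rad/s): [2.79, 2.79, 3.14, 3.14, 3.14, 3.14].

INTERFACE

Orientations are given as a 3x3 rotation matrix whose columns are the frame's x, y, z axes.
In Python, from plant import ctrl, sensors, optics gives the robot as it stands. Calls block until the motion is done:
- ctrl.move_ptp(position, orientation): joint-space move of the TCP to a pose.
- ctrl.move_l(position, rot=None, vel=150, threshold=None): straight line of the TCP; rot=None keeps the orientation; vel is the mean speed in mm/s. With threshold (N) it stops when the force on the tool has changed by that much, and returns True; else False.
- ctrl.set_joints(angles): joint-space move.
- ctrl.gripper_to(opening, force=None): finger opening in mm; force is the grip in N (None keeps the last); returns when the fingers have stopped.
- ctrl.hold(seconds).
- ctrl.solve_ik(position, orientation): joint angles nearest the present ones, or None.
- sensors.read_state(): the state.
- optics.grab_frame(name): name is "side" or "top" or "wrist"; returns (picture, depth): 420x560x3 uint8, red, green, blue; 420x560 float32, mm along the optical axis (not along the pixel's ray), 0 where there is no reading.
- optics.camera_params(name): a dict with "mtx" (3x3 intrinsics, pixels), "R" (3x3) and "t" (3): a world point X has camera coordinates R X + t; the wrist camera has in their place "T_tool_cam" (4x4, takes a point from camera to tool coordinates, whose origin is the TCP and whose axes are the flange's). Camera axes: x right, y down, z forward; pixel columns grow to the right and rows downward; lengths in mm; the calibration is good to about 2 mm. A picture is of the moment at which its call begins: read the wrist's pose just before it. camera_params takes no time and is no camera call.
A pose or a line that the arm cannot do raises ctrl.MotionError and nothing moves.
- ctrl.finish_job(): hands the job in, once; it reports no verdict.
The state is a dict: "t": time; "q": joint angles; "qvel": joint speeds; "tau": joint torques, N m; "eef_pos": TCP position; "eef_rot": TCP orientation; "force": force on the tool from outside, world axes, zero at the start; "wrist_torque": the same for the moment, N m; "grip_width": finger opening in mm.
Only numpy, scipy, OpenCV 4.12 (cv2) and the standard library are available. Lean on these libraries where they do the work, as an engineer would, in place of code of your own. Each camera call takes 0.05 s, during which the arm holds its last target.

## Working session

There is one attempt and no reset: what is moved stays moved. The work goes in short steps, each a Python script; the robot and the scene stay as the last script left them, time stands still between calls to the robot, and variables do not carry over. Pictures are saved under pics/ and viewed, and the job is handed in when it is done.

```bash
ls; mkdir -p pics; python3 - <<'E'
from plant import ctrl, sensors, optics
import cv2,numpy as np
for n in ("top","side","wrist"):
    p,d=optics.grab_frame(n); cv2.imwrite(f"pics/{n}0.png",p[:,:,::-1]); np.savez(f"pics/{n}0.npz",p=p,d=d)
    c=optics.camera_params(n); print(n,{k:np.round(v,3).tolist() for k,v in c.items()})
s=sensors.read_state(); print(s['t'],s['eef_pos'],np.round(s['eef_rot'],3).tolist(),s['grip_width'],ctrl.tcp_to_tips)
E
```

```text
pics
top {'mtx': [[438.225, 0.0, 275.27], [0.0, 438.225, 210.931], [0.0, 0.0, 1.0]], 'R': [[0.028, -1.0, -0.003], [-0.996, -0.028, -0.085], [0.085, 0.006, -0.996]], 't': [42.07, 534.038, 1117.918]}
side {'mtx': [[426.166, 0.0, 272.733], [0.0, 426.166, 216.713], [0.0, 0.0, 1.0]], 'R': [[0.994, -0.106, 0.005], [-0.068, -0.674, -0.735], [0.081, 0.731, -0.678]], 't': [-530.114, 116.757, 1293.418]}
wrist {'mtx': [[303.15, 0.0, 272.395], [0.0, 303.15, 209.583], [0.0, 0.0, 1.0]], 'T_tool_cam': [[-0.0, -0.95, -0.311, 79.6], [1.0, -0.0, -0.001, 0.128], [0.001, -0.311, 0.95, -118.352], [0.0, 0.0, 0.0, 1.0]]}
0.15 [257.9539223  513.27753756 255.38021568] [[-0.893, 0.449, -0.001], [0.449, 0.893, -0.001], [0.0, -0.002, -1.0]] 85.4513742810395 25.0
```

View pics/top0.png

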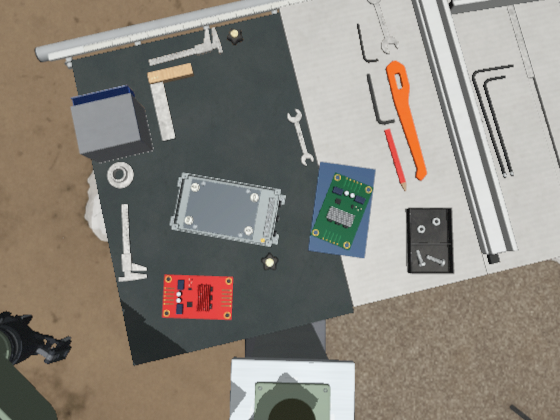

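View pics/side0.png

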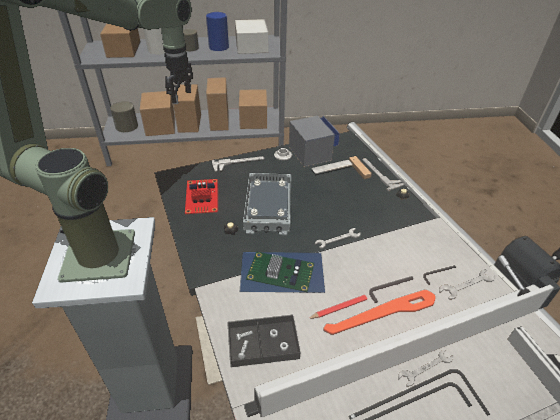

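View pics/wrist0.png

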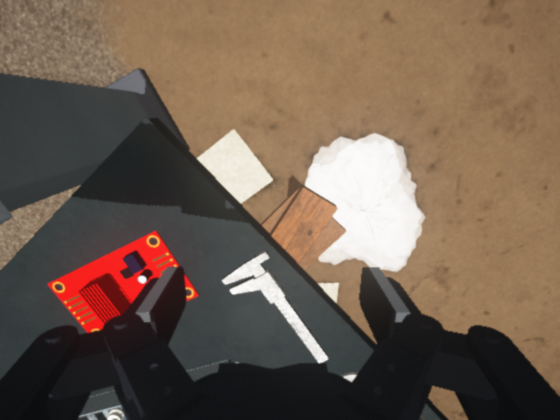

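The candidates for the board are the green board on the mat at top (342,212) and the red look-alike at (198,297). The green one on the blue mat fits the description. There is only one box, at (228,209). I'll enlarge both to confirm.

```bash
cat > h.py <<'E'
from plant import ctrl, sensors, optics
import cv2,numpy as np
def ext(n,st=None):
    c=optics.camera_params(n); K=np.array(c['mtx'])
    if n!='wrist': return K,np.array(c['R']),np.array(c['t'])
    T=np.array(c['T_tool_cam']); R=np.array(st['eef_rot']);p=np.array(st['eef_pos'])
    Rc=R@T[:3,:3]; o=R@T[:3,3]+p
    return K,Rc.T,-Rc.T@o
def ray(E,uv,z):
    K,R,t=E; o=-R.T@t; d=R.T@np.linalg.inv(K)@np.array([uv[0],uv[1],1.]); return o+d*(z-o[2])/d[2]
def proj(E,X):
    K,R,t=E; c=K@(R@np.array(X)+t); return c[:2]/c[2]
def rot(a): # tool y axis at angle a in world xy, pointing down
    y=np.array([np.cos(a),np.sin(a),0]);z=np.array([0,0,-1.]);return np.column_stack([np.cross(y,z),y,z])
def snap(n,name):
    st=sensors.read_state();p,d=optics.grab_frame(n);cv2.imwrite(f"pics/{name}.png",p[:,:,::-1])
    E=ext(n,st);np.savez(f"pics/{name}.npz",p=p,d=d,K=E[0],R=E[1],t=E[2]);return p,d,E
def load(name):
    f=np.load(f"pics/{name}.npz");return f['p'],f['d'],(f['K'],f['R'],f['t'])
E
python3 - <<'E'
from h import *
E=ext('top')
p=cv2.imread('pics/top0.png')
cv2.imwrite('pics/crop0.png',cv2.resize(p[155:265,160:385],None,fx=3.5,fy=3.5,interpolation=cv2.INTER_CUBIC))
for n,uv,z in [("board",(342,212),5),("heat",(340,216),34),("box",(228,209),28),("boxR",(281,218),36),("boxL",(176,205),36),("b_up",(353,180),5),("b_dn",(331,242),5)]: print(n,ray(E,uv,z).round(1))
E
```

```text
board [ 536.3 -119.2    5. ]
heat [ 523.3 -109.9   34. ]
box [533.8 179.7  28. ]
boxR [513.7  41.7  36. ]
boxL [539.7 313.2  36. ]
b_up [ 622.4 -147.1    5. ]
b_dn [456.4 -91.5   5. ]
```

View pics/crop0.png

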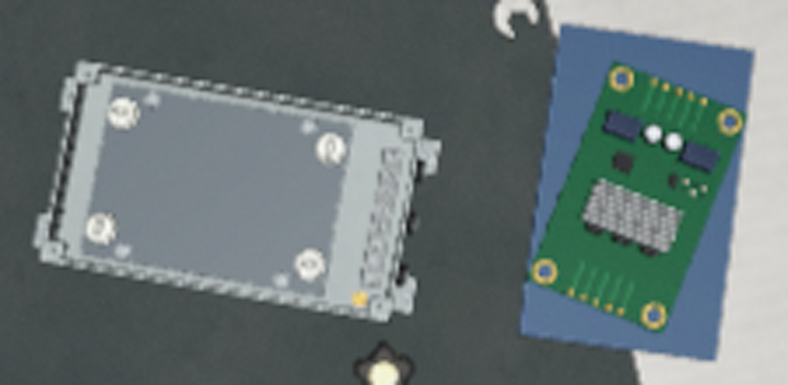

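The crop confirms it: the green board's relays are at its far (upper) end and the heat sink is nearer the robot, so +y points toward the lower left. The box's dark louvres are on the left (world +y), and the plugs and terminal strip are on the right. Next I'll take close wrist views.

```bash
python3 - <<'E'
from h import *
a=np.radians(84.5);R=rot(a)
ctrl.move_ptp(np.array([532,178,205])-41*R[:,0],R)
snap('wrist','wbox')
a=np.radians(-18.5);R=rot(a)
ctrl.move_ptp(np.array([540,-119,205])-41*R[:,0],R)
ctrl.gripper_to(56)
print(ctrl.tcp_to_tips)
snap('wrist','wboard')
s=sensors.read_state();print(s['t'],s['eef_pos'],s['q'],s['force'],s['grip_width'])
E
```

```text
25.0
3.625 [ 527.08975689 -157.54735357  204.96818232] [-4.47784292e-01  2.01912658e-01  1.65767988e+00 -3.02081577e-06
  1.28207429e+00 -1.25587505e-01] [-0.05401523 -0.99939813 -0.44010877] 55.64189286583207
```

View pics/wbox.png

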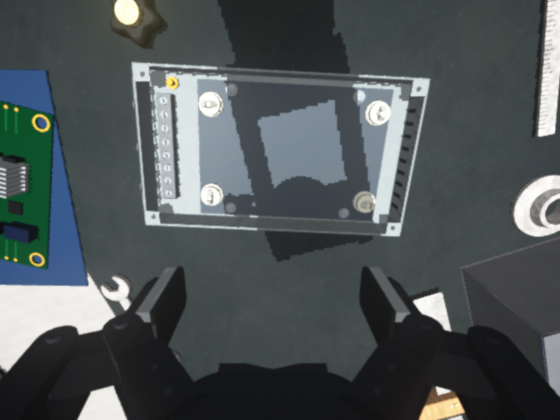

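View pics/wboard.png

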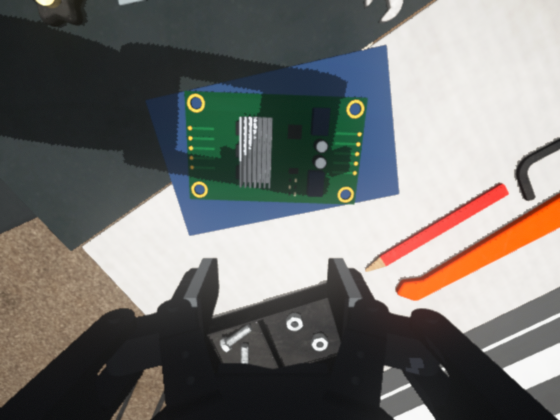

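```bash
python3 - <<'E'
from h import *
p,d,E=load('wboard')
hsv=cv2.cvtColor(p,cv2.COLOR_RGB2HSV)
m=cv2.inRange(hsv,(18,130,120),(32,255,255)); m[:, :150]=0;m[215:]=0;m[:,400:]=0
cs,_=cv2.findContours(m,cv2.RETR_EXTERNAL,cv2.CHAIN_APPROX_NONE)
for c in cs:
    if cv2.contourArea(c)>80:
        (x,y),r=cv2.minEnclosingCircle(c);M=cv2.moments(c);u=(M['m10']/M['m00'],M['m01']/M['m00'])
        print(np.round(u,1),round(r,1),ray(E,u,5.2).round(1))
# depth heights
def cloud(d,E,m=None):
    K,R,t=E;v,u=np.nonzero((d>0) if m is None else (d>0)&m)
    z=d[v,u];X=np.linalg.inv(K)@np.stack([u*z,v*z,z]);return u,v,(R.T@(X-t[:,None])).T
u,v,X=cloud(d,E)
for n,(a,b) in dict(mat=(380,150),bd=(220,195),sink=(255,150),mat2=(200,215)).items():
    k=(abs(u-a)<3)&(abs(v-b)<3);print(n,np.median(X[k],0).round(1))
k=(u>150)&(u<400)&(v<215)&(X[:,2]>25)&(X[:,2]<60);print('sinkpts',k.sum(),X[k].mean(0).round(1))
mm=np.zeros(d.shape,np.uint8);mm[v[k],u[k]]=1
Q=X[k][:,:2].astype(np.float32);print(cv2.minAreaRect(Q))
p,d,E=load('wbox');u,v,X=cloud(d,E)
for n,(a,b) in dict(plate=(225,140),table=(300,30),).items():
    k=(abs(u-a)<3)&(abs(v-b)<3);print(n,np.median(X[k],0).round(1))
for c in [(210,104),(378,113),(211,195),(364,202)]:
    k=(abs(u-c[0])<16)&(abs(v-c[1])<16)
    for lo,hi in ((24,31),(34.5,50)):
        kk=k&(X[:,2]>lo)&(X[:,2]<hi);print(c,lo,kk.sum(),X[kk].mean(0).round(1),np.ptp(X[kk],axis=0).round(1))
cv2.imwrite('pics/cbox.png',cv2.resize(p[55:245,125:440,::-1],None,fx=2.5,fy=2.5,interpolation=cv2.INTER_CUBIC))
E
```

```text
[345.3 194.1] 8.1 [ 600.3 -189.     5.2]
[199.  189.1] 8.2 [ 451.9 -133.5    5.2]
[354.9 108.6] 9.3 [ 631.1 -106.4    5.2]
[195.5 102.7] 9.7 [482.7 -50.9   5.2]
mat [ 646.6 -154.8    4. ]
bd [ 471.1 -146.9    6. ]
sink [ 525.6 -111.4   14.8]
mat2 [ 440.8 -161.6    3.8]
sinkpts 1152 [ 526.2 -112.6   33.7]
((549.7184448242188, -122.81234741210938), (65.93099212646484, 81.8388442993164), 69.5920639038086)
plate [516.4 133.4  18.3]
table [4.243e+02 2.152e+02 4.000e-01]
(210, 104) 24 244 [482. 126.  29.] [18.3 18.6  6.3]
(210, 104) 34.5 84 [482.2 125.8  37.4] [ 6.2 12.9  7.6]
(378, 113) 24 233 [504.7 279.4  28.7] [18.7 18.4  6.8]
(378, 113) 34.5 79 [504.8 280.7  37.1] [13.  7.  6.]
(211, 195) 24 188 [567.6 113.5  28.8] [18.4 18.5  6.8]
(211, 195) 34.5 66 [568.2 112.7  37.4] [13.4  5.9  6.9]
(364, 202) 24 191 [590.  266.9  28.6] [19.1 18.6  6.9]
(364, 202) 34.5 67 [591.4 267.8  37.3] [ 6.4 13.2  6.3]
```

View pics/cbox.png

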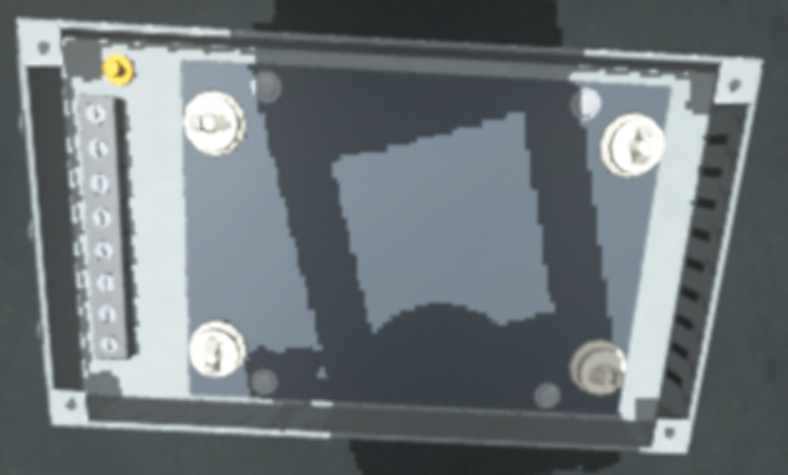

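```bash
cat >> h.py <<'E'
def cloud(d,E):
    K,R,t=E;v,u=np.nonzero(d>0);z=d[v,u];X=np.linalg.inv(K)@np.stack([u*z,v*z,z]);return u,v,(R.T@(X-t[:,None])).T
def rigid(A,B): # B ~ R A + c
    A=np.array(A,float);B=np.array(B,float);a=A.mean(0);b=B.mean(0);P=A-a;Q=B-b
    th=np.arctan2((P[:,0]*Q[:,1]-P[:,1]*Q[:,0]).sum(),(P*Q).sum());c,s=np.cos(th),np.sin(th);R=np.array([[c,-s],[s,c]])
    return th,b-R@a,B-(P@R.T+b)
PAT=np.array([[-44,79],[44,79],[-44,-79],[44,-79.]])
def seats(name,g):
    p,d,E=load(name);u,v,X=cloud(d,E);out=[]
    for c in g:
        k=(np.hypot(X[:,0]-c[0],X[:,1]-c[1])<13)&(X[:,2]>27)&(X[:,2]<31)
        (x,y),r=cv2.minEnclosingCircle(X[k][:,:2].astype(np.float32));out.append((x,y));print(name,round(x,1),round(y,1),round(r,1),k.sum())
    th,c,res=rigid(PAT,out);print('yaw',np.degrees(th),'mid',c,'res',res.round(1).tolist());return th,c
E
python3 - <<'E'
from h import *
R=rot(np.radians(-98))
ctrl.move_ptp(np.array([536,194,205])-41*R[:,0],R)
p,d,E=snap('wrist','wbox2');print(sensors.read_state()['t'])
# hole->world: seat1 box(-x,+y)
g=[(504.7,280),(591,268),(482,126),(568,113)]
seats('wbox',g);seats('wbox2',g)
# board
h=[(451.9,-133.5),(482.7,-50.9),(600.3,-189),(631.1,-106.4)]
# +y towards -x world ; +x = rotate +y by -90
for o in ([1,0,3,2],[0,1,2,3]):
    th,c,res=rigid(PAT,[h[i] for i in o]);print('board',np.degrees(th),c,np.abs(res).max())
E
```

```text
5.4583
wbox 504.7 281.1 9.4 209
wbox 591.8 268.3 9.6 170
wbox 482.1 125.1 9.3 233
wbox 569.0 112.5 9.5 171
yaw -8.300508013802947 mid [536.90483856 196.74757576] res [[-0.1, -0.2], [-0.0, -0.3], [0.1, 0.2], [-0.0, 0.3]]
wbox2 505.3 281.2 9.6 170
wbox2 592.1 268.4 9.5 231
wbox2 482.3 124.9 9.4 173
wbox2 569.2 112.1 9.4 219
yaw -8.367685216423167 mid [537.24794769 196.66526031] res [[0.1, -0.0], [-0.2, -0.0], [0.1, 0.0], [-0.1, 0.0]]
board 69.46972959192466 [ 541.5  -119.95] 82.54995637391647
board 69.50792435413703 [ 541.5  -119.95] 0.20249586862877322
```

View pics/wbox2.png

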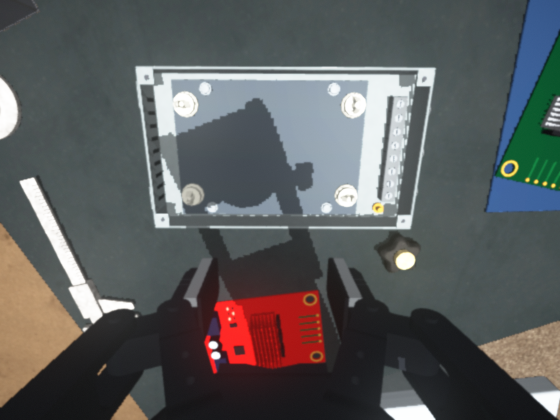

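```bash
python3 - <<'E'
from h import *
a=np.radians(69.507+90);yb=np.array([np.cos(a),np.sin(a),0])
R=rot(a-np.pi);P=np.array([541.5,-119.95,0])+18*yb
ctrl.move_ptp(P+[0,0,110],R)
print(ctrl.move_l(P+[0,0,44],vel=100,threshold=8))
s=sensors.read_state();print(s['t'],s['eef_pos'],s['force'])
ctrl.gripper_to(20,60)
s=sensors.read_state();print(s['t'],s['eef_pos'],s['grip_width'],s['force'],s['wrist_torque'])
ctrl.move_l(P+[0,0,130],vel=120)
snap('wrist','whold');snap('side','shold');snap('top','thold')
s=sensors.read_state();print(s['t'],s['eef_pos'],s['grip_width'],s['force'],s['wrist_torque'])
E
```

```text
False
7.9667 [ 525.1685552  -113.75586012   44.42014195] [-0.07595956  0.02178388 -1.01100197]
8.3167 [ 525.66577683 -114.05517168   45.20067229] 28.36158870751422 [0.46318383 0.07109169 4.5697961 ] [0.02101402 0.03770668 0.00750766]
9.3333 [ 523.71841018 -113.28966571  128.68845889] 28.344098136556788 [-0.31896561  0.36435457 -2.04716704] [0.00723905 0.03285084 0.00300589]
```

View pics/whold.png

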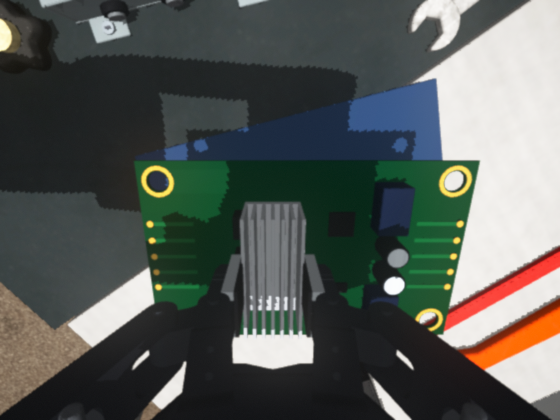

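View pics/shold.png

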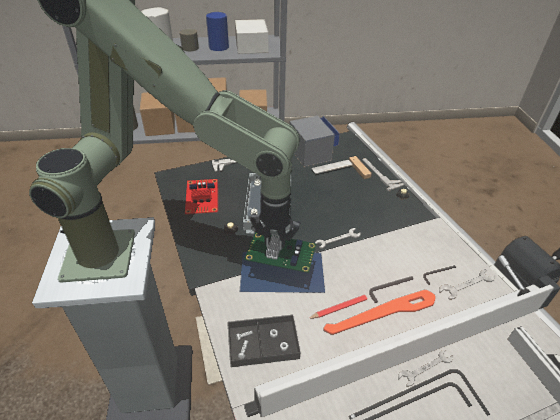

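```bash
python3 - <<'E'
from h import *
p,d,E=load('whold')
st=sensors.read_state();R=np.array(st['eef_rot']);P=np.array(st['eef_pos'])
hsv=cv2.cvtColor(p,cv2.COLOR_RGB2HSV);m=cv2.inRange(hsv,(18,130,100),(34,255,255));m[:150]=0
cs,_=cv2.findContours(m,cv2.RETR_EXTERNAL,cv2.CHAIN_APPROX_NONE)
K,Rc,t=E
def pt(u,z): X=np.linalg.inv(K)@np.array([u[0]*z,u[1]*z,z]);return R.T@(Rc.T@(X-t)-P)
for c in cs:
    if cv2.contourArea(c)>80:
        M=cv2.moments(c);u=(M['m10']/M['m00'],M['m01']/M['m00'])
        mm=np.zeros(d.shape,np.uint8);cv2.drawContours(mm,[c],-1,1,-1);mm&=(m>0)
        z=np.median(d[(mm>0)&(d>0)]);print(np.round(u,1),pt(u,z).round(1))
for u in [(180,270),(200,200),(340,190),(430,260),(445,220),(470,165),(145,165)]:
    print(u,pt(u,np.median(d[u[1]-2:u[1]+3,u[0]-2:u[0]+3])).round(1))
E
```

```text
[431.8 317.8] [-42.2  98.8  38.6]
[454.9 180.9] [44.1 97.2 39.1]
[157.1 181. ] [ 44.2 -60.8  38.7]
(180, 270) [ -8.9 -53.8  38.8]
(200, 200) [ 33.7 -39.   39. ]
(340, 190) [39.3 36.4 38.5]
(430, 260) [-2.8 91.7 39.3]
(445, 220) [22.1 95.7 38.8]
(470, 165) [ 52.6 103.6  39.1]
(145, 165) [ 52.7 -66.3  39.2]
```

```bash
cat >> h.py <<'E'
TH=np.radians(-8.367);XB=np.array([np.cos(TH),np.sin(TH),0]);YB=np.array([-np.sin(TH),np.cos(TH),0])
MID=np.array([537.2,196.68,0]);RB=rot(TH+np.pi/2-np.pi)
E
python3 - <<'E'
from h import *
T=MID+18.2*YB-0.15*XB
ctrl.move_ptp(T+[0,0,140],RB)
ctrl.move_l(T+[0,0,92],vel=100);ctrl.hold(0.3)
s=sensors.read_state();e=s['eef_pos']-(T+[0,0,92]);print(s['t'],e.round(2),s['force'],s['qvel'].__class__)
snap('wrist','wpl');snap('top','tpl')
T2=T.copy();T2[:2]-=e[:2];np.save('pics/T2.npy',T2)
E
```

```text
11.975 [0.52 0.16 0.78] [ 0.19361599  0.39973082 -2.31636035] <class 'numpy.ndarray'>
```

View pics/wpl.png

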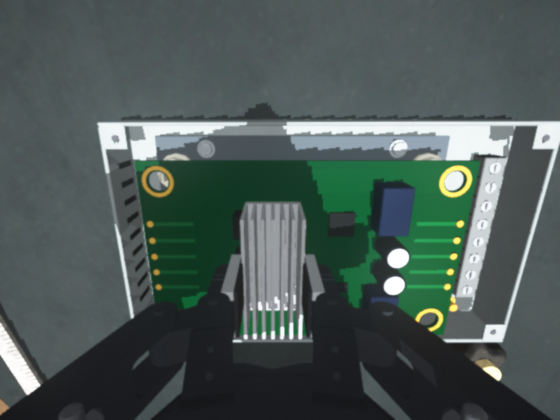

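```bash
python3 - <<'E'
from h import *
T=np.load('pics/T2.npy')
ctrl.move_l(T+[0,0,81],vel=60)
for z in np.arange(80,69,-1.0):
    r=ctrl.move_l(T+[0,0,z],vel=20)
    s=sensors.read_state();f=s['force'];print(z,s['eef_pos'].round(2),f.round(2),s['wrist_torque'].round(2))
    if f[2]>3: break
print(s['t'])
snap('wrist','wset')
E
```

```text
80.0 [539.18 214.55  79.96] [-0.13  0.6  -2.1 ] [ 0.02 -0.03 -0.03]
79.0 [539.13 214.54  78.98] [ 0.44  0.79 -1.89] [ 0.11 -0.01  0.  ]
78.0 [539.14 214.53  77.94] [ 0.16  0.58 -2.71] [ 0.06 -0.06  0.01]
77.0 [539.32 214.61  77.09] [-0.04 -1.03 -1.85] [ 0.05 -0.02  0.04]
76.0 [539.38 214.62  76.25] [-0.24  1.14 -1.19] [-0.03 -0.    0.01]
75.0 [539.41 214.67  75.35] [-0.97 -0.45  2.23] [-0.05  0.05 -0.04]
74.0 [539.47 214.65  74.43] [-1.28  0.21  2.86] [-0.1   0.17  0.  ]
73.0 [539.48 214.64  73.49] [-1.77  0.7   4.8 ] [-0.1   0.25  0.03]
14.4083
```

View pics/wset.png

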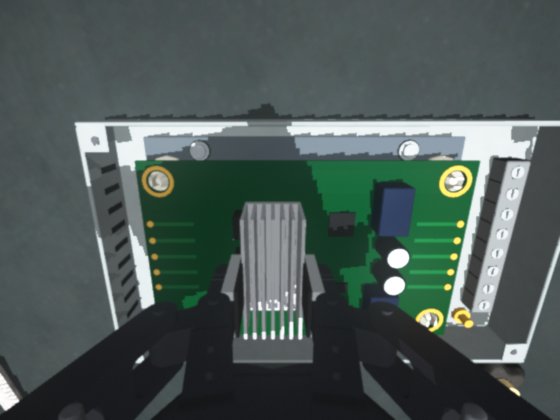

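The heads stand in all three visible holes: (157,182), (455,181) and (428,320). I'll release, back off and check.

```bash
cat >> h.py <<'E'
def holes(name,z):
    p,d,E=load(name);hsv=cv2.cvtColor(p,cv2.COLOR_RGB2HSV);m=cv2.inRange(hsv,(18,130,90),(34,255,255))
    exp=[MID+XB*a+YB*b for a,b in PAT];out=[]
    u,v=np.meshgrid(range(560),range(420))
    for e in exp:
        e=e.copy();e[2]=z;q=proj(E,e);mm=((np.hypot(u-q[0],v-q[1])<17)&(m>0)).astype(np.uint8)
        ys,xs=np.nonzero(mm)
        if len(xs)<20: out.append(None);continue
        (cx,cy),r=cv2.minEnclosingCircle(np.stack([xs,ys],1).astype(np.float32))
        dd=d[(mm>0)&(d>0)];K,R,t=E;zz=np.median(dd);X=R.T@(np.linalg.inv(K)@np.array([cx*zz,cy*zz,zz])-t)
        W=ray(E,(cx,cy),z)-e;out.append(W)
        print('px',round(cx),round(cy),'r',round(r,1),'dx,dy box',round(W@XB,2),round(W@YB,2),'depth z',X[2].round(1))
E
python3 - <<'E'
from h import *
T=np.load('pics/T2.npy')
ctrl.gripper_to(54)
s=sensors.read_state();print(s['t'],s['eef_pos'],s['force'])
ctrl.move_l(T+[0,0,130],vel=150)
V=MID+YB*0-41*XB+[0,0,205]
ctrl.move_l(V,rot=RB,vel=300)
ctrl.gripper_to(0);
snap('wrist','wrel');s=sensors.read_state();print(s['t'],s['force'],s['grip_width'],ctrl.tcp_to_tips)
holes('wrel',36.5)
E
```

```text
14.825 [538.89431087 214.39286509  72.49009704] [ 0.64735021 -0.01355958 -0.29413411]
16.4083 [ 0.35757544  0.66193272 -0.4438531 ] -0.15143365993291277 25.0
px 192 199 r 8.7 dx,dy box -0.19 0.27 depth z 36.5
px 184 104 r 10.6 dx,dy box 0.28 -0.45 depth z 36.6
px 352 199 r 9.0 dx,dy box 0.12 0.08 depth z 36.3
px 361 104 r 10.3 dx,dy box -0.03 -0.2 depth z 36.6
```

View pics/wrel.png

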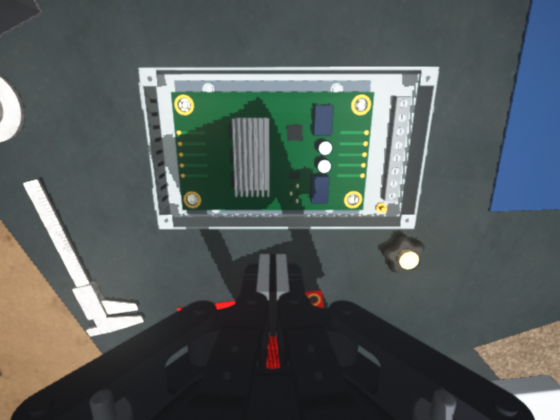

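The board is centred to within 0.5 mm on all four standoffs: (184,104), (361,104), (192,199) and (352,199). It lies flat on the heads, right way round. Next I'll press the sink end in small steps.

```bash
cat >> h.py <<'E'
def press(y,fmax=22.5,step=0.7):
    T=MID+YB*y; ctrl.move_l(T+[0,0,90],rot=RB,vel=300)
    ctrl.move_l(T+[0,0,65],vel=100);ctrl.hold(0.15)
    s=sensors.read_state();f0=s['force'][2];e=s['eef_pos']-T-[0,0,65];T=T-[e[0],e[1],0]
    print('t',s['t'],'f0',f0,'e',e.round(2));z=63.5;pk=0;clicked=False
    while z>38:
        ctrl.move_l(T+[0,0,z],vel=14);s=sensors.read_state();f=s['force'][2]-f0
        print(round(z,1),'tip',round(s['eef_pos'][2]-25,2),'f',f.round(1),end=' | ')
        pk=max(pk,f)
        if f>fmax: print('LIMIT');break
        if pk>9 and f<pk-4: clicked=True;print('DROP');break
        z-=step if f<15 else 0.4
    print('pk',pk,'t',s['t']);return z,clicked,T,f0
E
python3 - <<'E'
from h import *
z,c,T,f0=press(77.5)
print(c)
E
```

```text
t 17.5917 f0 -0.415095427704381 e [0.59 0.02 1.  ]
63.5 tip 38.6 f 0.2 | 62.8 tip 37.7 f 1.5 | 62.1 tip 36.97 f 0.7 | 61.4 tip 36.35 f 1.6 | 60.7 tip 35.78 f 0.3 | 60.0 tip 35.23 f 1.5 | 59.3 tip 34.58 f 3.6 | 58.6 tip 33.89 f 4.4 | 57.9 tip 33.33 f 5.4 | 57.2 tip 32.79 f 7.5 | 56.5 tip 32.29 f 8.4 | 55.8 tip 31.78 f 8.3 | 55.1 tip 31.27 f 9.1 | 54.4 tip 30.73 f 10.0 | 53.7 tip 30.26 f 11.0 | 53.0 tip 29.71 f 11.8 | 52.3 tip 29.19 f 12.3 | 51.6 tip 28.66 f 13.5 | 50.9 tip 27.43 f 7.7 | DROP
pk 13.530063830970127 t 22.3583
True
```

The sink end clicked at 13.5 N. I'll seat it gently, then press the far end.

```bash
python3 - <<'E'
from h import *
s=sensors.read_state();p=s['eef_pos']
T=MID+YB*77.5
for z in (50.2,49.5,48.8,48.1):
    ctrl.move_l([p[0],p[1],z],vel=14);s=sensors.read_state();f=s['force'][2]+.4;print(z,(s['eef_pos'][2]-25).round(2),f.round(1))
    if f>13: break
ctrl.move_l(T+[0,0,105],vel=150)
ctrl.move_l(MID-YB*77.5+[0,0,105],vel=250)
z,c,T,f0=press(-77.5)
print(c)
E
```

```text
50.2 26.34 10.3
49.5 25.85 10.1
48.8 25.37 13.0
t 25.2 f0 0.08811858774648822 e [0.67 0.13 0.75]
63.5 tip 38.69 f -0.3 | 62.8 tip 37.77 f -0.3 | 62.1 tip 37.03 f 0.6 | 61.4 tip 36.34 f 0.2 | 60.7 tip 35.81 f 1.2 | 60.0 tip 35.17 f 2.0 | 59.3 tip 34.52 f 3.7 | 58.6 tip 33.82 f 3.7 | 57.9 tip 33.24 f 5.9 | 57.2 tip 32.68 f 5.8 | 56.5 tip 32.11 f 6.8 | 55.8 tip 31.6 f 8.1 | 55.1 tip 31.06 f 8.8 | 54.4 tip 30.53 f 10.2 | 53.7 tip 29.97 f 10.2 | 53.0 tip 29.42 f 12.3 | 52.3 tip 28.87 f 11.9 | 51.6 tip 27.44 f 4.8 | DROP
pk 12.345692966681556 t 29.7167
True
```

```bash
python3 - <<'E'
from h import *
s=sensors.read_state();p=s['eef_pos']
for z in (50.9,50.2,49.5,48.8,48.1):
    ctrl.move_l([p[0],p[1],z],vel=14);s=sensors.read_state();f=s['force'][2]-.1;print(z,(s['eef_pos'][2]-25).round(2),f.round(1))
    if f>13: break
ctrl.move_l(MID-YB*77.5+[0,0,105],vel=150)
ctrl.move_l(MID-41*XB+[0,0,205],vel=300)
ctrl.hold(0.3)
snap('wrist','wend');s=sensors.read_state();print(s['t'])
holes('wend',29.7)
p=cv2.imread('pics/wend.png');cv2.imwrite('pics/cend.png',cv2.resize(p[55:245,125:440],None,fx=2.5,fy=2.5,interpolation=cv2.INTER_CUBIC))
E
```

```text
50.9 26.53 8.3
50.2 26.01 9.4
49.5 25.49 11.4
48.8 25.0 12.1
48.1 24.49 13.1
32.4417
px 192 196 r 8.6 dx,dy box 0.83 -0.03 depth z 31.3
px 183 103 r 10.5 dx,dy box 0.4 0.66 depth z 31.6
px 350 196 r 8.9 dx,dy box 0.75 -0.01 depth z 31.7
px 357 102 r 10.3 dx,dy box 1.26 0.57 depth z 31.7
```

View pics/cend.png

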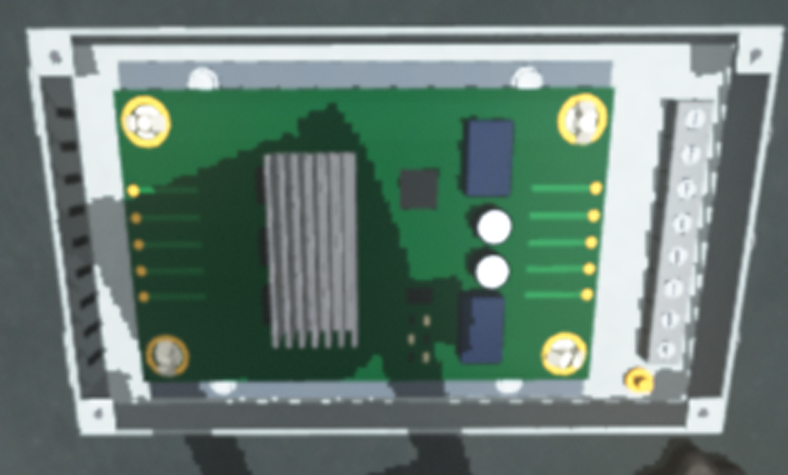

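```bash
python3 - <<'E'
from h import *
def loc(n):
    p,d,E=load(n);u,v,X=cloud(d,E);Y=X-MID;return p[v,u].astype(int),Y@XB,Y@YB,X[:,2]
def st(n,l,k,z): 
    if k.sum()>15: print(n,l,k.sum(),'med',np.median(z[k]).round(2))
for n in ('wbox','wbox2','wrel','wend'):
    c,x,y,z=loc(n)
    for sgn in (1,-1):
        st(n,f'plate strip x{sgn}',(abs(sgn*x-59.5)<2.5)&(abs(y)<70)&(z<25),z)
    st(n,'wall top',(abs(abs(x)-74)<6)&(abs(y)<100)&(z>33)&(z<42),z)
    st(n,'table',(x<-90)&(x>-120)&(abs(y)<60)&(abs(z)<6),z)
    for i,(a,b) in enumerate(PAT):
        rr=np.hypot(x-a,y-b)
        st(n,f'shoulder/ring{i+1}',(rr>7.5)&(rr<9)&(z>25)&(z<42),z)
        st(n,f'tip{i+1}',(rr<3)&(z>34),z)
    g=(c[:,1]>c[:,0]+25)&(c[:,1]>c[:,2]+15)
    for l,k in dict(sinkend=(y>62)&(y<88),far=(y<-62)&(y>-88),xp=(x>38)&(x<53)&(abs(y)<60),xn=(x<-38)&(x>-53)&(abs(y)<60)).items(): st(n,'green '+l,g&k&(abs(x)<54)&(abs(y)<89),z)
E
```

```text
wbox plate strip x1 577 med 18.33
wbox plate strip x-1 847 med 18.34
wbox wall top 1406 med 36.27
wbox table 4491 med 0.69
wbox shoulder/ring1 98 med 28.99
wbox tip1 30 med 34.74
wbox shoulder/ring2 63 med 29.04
wbox tip2 26 med 38.24
wbox shoulder/ring3 95 med 29.25
wbox tip3 34 med 36.67
wbox shoulder/ring4 65 med 29.12
wbox tip4 312 med 249.49
wbox2 plate strip x1 843 med 18.32
wbox2 plate strip x-1 604 med 18.39
wbox2 wall top 1445 med 36.32
wbox2 table 2465 med 0.7
wbox2 shoulder/ring1 67 med 29.03
wbox2 tip1 27 med 35.91
wbox2 shoulder/ring2 86 med 29.09
wbox2 tip2 27 med 37.86
wbox2 shoulder/ring3 70 med 29.16
wbox2 tip3 26 med 36.11
wbox2 shoulder/ring4 92 med 29.04
wbox2 tip4 31 med 35.69
wrel plate strip x1 880 med 17.49
wrel plate strip x-1 136 med 17.56
wrel wall top 1517 med 36.29
wrel table 2446 med 0.71
wrel shoulder/ring1 79 med 36.6
wrel tip1 18 med 38.36
wrel shoulder/ring2 108 med 36.49
wrel tip2 27 med 37.92
wrel shoulder/ring3 76 med 36.53
wrel tip3 19 med 37.92
wrel shoulder/ring4 93 med 36.82
wrel tip4 25 med 38.74
wrel green sinkend 2284 med 36.56
wrel green far 2499 med 36.59
wrel green xp 2251 med 36.55
wrel green xn 1380 med 36.6
wend plate strip x1 877 med 17.54
wend plate strip x-1 429 med 17.54
wend wall top 1404 med 36.33
wend table 2464 med 0.7
wend shoulder/ring1 76 med 30.58
wend tip1 19 med 38.38
wend shoulder/ring2 96 med 30.53
wend tip2 25 med 37.75
wend shoulder/ring3 70 med 30.69
wend tip3 22 med 37.17
wend shoulder/ring4 100 med 30.74
wend tip4 23 med 36.67
wend green sinkend 2037 med 30.53
wend green far 2432 med 30.64
wend green xp 2149 med 30.61
wend green xn 1053 med 30.5
```

Relative to the plate, the board's underside is now about 0.1 mm above all four shoulders and flat. The holes are within about 1.4 mm of the standoffs, and the robot is clear. I'll hand it in.

```bash
python3 - <<'E'
from h import *
snap('top','tend')
a=cv2.cvtColor(cv2.imread('pics/top0.png'),cv2.COLOR_BGR2GRAY);b=cv2.cvtColor(cv2.imread('pics/tend.png'),cv2.COLOR_BGR2GRAY)
ctrl.finish_job();print(sensors.read_state()['t'])
E
```

```text
the job is handed in; nothing more can be done
the job is handed in; nothing more can be done
```

View pics/tend.png

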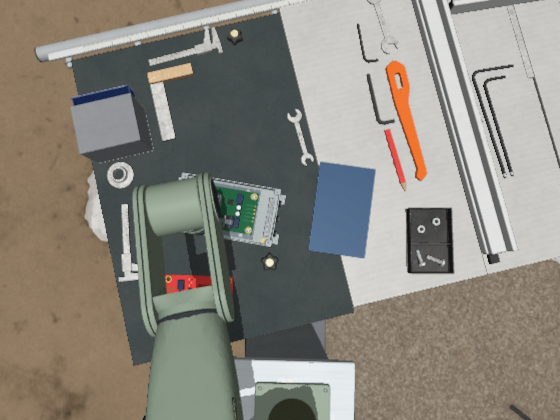

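The board is refitted and the job is handed in, at about 32.5 s of the 51 s allowed. I lifted it by the heat sink and set it on the four heads with the sink end towards the louvred wall. Then I pressed the sink end, which clicked at about 13.5 N, and the far end, which clicked at about 12.3 N. The hardest press was about 13.5 N, well under the 25 N limit.

**Fit:** In the last wrist picture the board lies flat. From the depth readings its underside is about 0.1 mm above the shoulders at all four holes. Each hole is within about 1.4 mm of its standoff.

**Surroundings:** The gripper is clear of everything. In the final top picture the spanner (300,137), knob (270,262) and tray (430,240) are where they started. The arm hides part of the red board and the edge of the caliper.

**Checks that disagreed:**
- While I was still pressing the sink end, its height worked out from the force was about 0.9 mm above the shoulders. The later depth check put it at about 0.1 mm.
- A force of about 4.6 N showed on the tool as the jaws closed on the sink, possibly a fingertip touching the transistors. The hold stayed level, and I saw no harm.

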